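# Change over the gauge kit carrier: swap screw tubes, layer the discs

## Task

Make up the kit carrier for the next speedometer: first lift the short screw tube out of the carrier and push it fully down into a free hole of the wooden rack, then take the one tall tube from the rack and seat it fully in the carrier's emptied hole. After that lay the wide disc flat and centred on the carrier's round metal plate, and finally the narrower disc flat and centred on top of it. Keep the tubes upright throughout, and leave the other tubes and everything else on the bench where they are.

Things in the scene. Friction and masses are not known exactly. Their poses are not given: they have to be found in the camera images.
- rack: Wooden tube rack, fixed to the bench (its place and yaw vary): block 56 mm (own x) by 236 mm (own y) by 40 mm high, origin at the centre of its underside, z up. A row of five round holes along own y, 46 mm apart, 27 mm diameter, chamfered mouths, 30 mm deep (hole floor 10 mm above the underside). Three holes hold tubes at the start, two are free.
- rack_hole0 (a point): Centre of the mouth of rack hole 0, on the rack's top face 40 mm above the bench, at own y = -92 mm; hole floor is 30 mm below.
- rack_hole1 (a point): Centre of the mouth of rack hole 1, on the rack's top face 40 mm above the bench, at own y = -46 mm; hole floor is 30 mm below.
- rack_hole2 (a point): Centre of the mouth of rack hole 2, on the rack's top face 40 mm above the bench, at own y = 0 mm; hole floor is 30 mm below.
- rack_hole3 (a point): Centre of the mouth of rack hole 3, on the rack's top face 40 mm above the bench, at own y = 46 mm; hole floor is 30 mm below.
- rack_hole4 (a point): Centre of the mouth of rack hole 4, on the rack's top face 40 mm above the bench, at own y = 92 mm; hole floor is 30 mm below.
- carrier: Kit carrier, fixed to the bench (its place and yaw vary): grey base 120 mm (own x) by 240 mm (own y) by 6 mm thick, with a 56 x 56 x 40 mm high one-hole tube block near its +y end and a round metal plate near its -y end. Origin at the centre of its underside, z up.
- carrier_hole (a point): Centre of the mouth of the carrier's only tube hole, on the block's top 40 mm above the bench, at carrier own (0, 72) mm. Hole 27 mm diameter, chamfered, 30 mm deep (floor 10 mm above the bench). Starts with the short tube in it.
- carrier_plate (a point): Centre of the top face of the carrier's round metal plate: 92 mm diameter, top 12 mm above the bench, at carrier own (0, -55) mm.
- short_tube: The short clear tube that starts in the carrier: cylinder 24 mm diameter, 80 mm long including its white 18 mm screw cap of the same diameter; the screws inside make its lower part look steel-grey. Origin at the centre of its bottom end, z along the tube to the cap. Seated in a hole, its bottom is 10 mm and its top 90 mm above the bench. About 40 g.
- tall_tube: The one tall tube, starting in one of three rack holes: like the short tube, 24 mm diameter, but 115 mm long. Origin at the centre of its bottom end, z along the tube to the cap. Seated, its top is 125 mm above the bench. About 60 g.
- rack_tube_a: Another short tube (24 mm diameter, 80 mm long, origin at its bottom centre) standing in the rack; it stays there.
- rack_tube_b: Another short tube (24 mm diameter, 80 mm long, origin at its bottom centre) standing in the rack; it stays there.
- wide_disc: Wide flat disc (white light diffuser), 66 mm diameter, 8 mm thick, lying flat on the bench nearer the robot than rack and carrier. Origin at the centre of its underside, z up. About 40 g.
- narrow_disc: Narrow flat disc (grey dial face with tick marks), 52 mm diameter, 8 mm thick, lying flat on the bench on the other side of the tin from the wide disc; which side is which varies. Origin at the centre of its underside, z up. About 30 g.
- tin: Round flux tin, 52 mm diameter, 22 mm high, standing between the two discs; bystander. Origin at the centre of its underside.
- cup: Black cup, 80 mm diameter, 85 mm high, beyond the rack; bystander. Origin at the centre of its underside.
- bottle: Small green bottle, 40 mm diameter, 90 mm high, beyond the carrier; bystander. Origin at the centre of its underside.
- screwdriver: Screwdriver, 200 mm long, lying to the robot's left of the rack; bystander. Origin under its middle, x along it.

How it is judged:
By the outcome, as a careful person would: the job done as asked, in the order asked, and still so for the second after the job is handed in, with the robot touching nothing.
It also fails if it takes over 72 s, if anything falls off the work surface, if the arm or the gripper's body presses on something with over 40 N, if the wrist force passes 120 N, or if a joint passes its speed limit or range.

## Robot

A 6-joint arm with a two-finger parallel gripper is mounted at the origin on the work surface. World frame = base frame: x ahead of the robot, y to its left, z up, the work surface at z = 0. Lengths are in m, angles in rad, forces in N, time in s.
With the tool pointing down it reaches from about 0.3 to 0.775 m from the base axis. Payload 14.6 kg.
Tool frame: the origin (TCP) lies at the very end of the fingers, on their centre line; the grasp point (between the pads) lies manip.pinch_z behind it (manip.pinch_z is the distance from the TCP to the grasp point, in m); z points along the fingers, y is the line along which they close (so a half turn about z gives the same grasp; the last joint's range is limited). The gripper opens to 94 mm and grips with 3 to 60 N. Pads are 16 mm wide; open, the fingers measure 119 mm over their backs; the gripper's body (75 mm by 177 mm) begins 78 mm behind the grasp point.
Start: joints at [1.097, 0.3, 1.521, -0, 1.321, -0.067], TCP at [0.218, 0.505, 0.205] pointing down, gripper open.
Joint ranges: [-3.03, 3.03], [-0.79, 2.21], [0.23, 2.52], [-1.04, 4.18], [0, 3.07], [-2.55, 2.55]. Speed limits (rad/s): [2.22, 2.22, 2.57, 3.14, 3.14, 3.14].

## Interface

Orientations are given as a 3x3 rotation matrix whose columns are the frame's x, y, z axes.
In Python, from rig import get_state, cams, hand_in, finder, manip gives the robot as it stands.
- The arm moves only by the tool move_arm, never from a script. Its argument "commands" is a list of rows, each a list of 3 entries, a list of its own where there are three numbers: the opening, from -1 (shut) to 1 (fully open), then the shift along the world's x, y, z in m, then the turn about the world's z in rad. A call has 1 to 8 rows; each row is the pose to reach, as a shift and turn from the pose commanded when the call began; what a row does not reach only later rows make up. A row lasts 1/10 s, in which the tool goes at most 50 mm and 8.59 degrees, less where a joint would pass 70% of its speed; a pose out of reach is approached as far as the arm can. A call with a gripper value outside its range is refused whole. The fingers move at their own pace and stop on an object; "squeeze" is the grip in N (left out, the last holds). Time passes only in rows, so rows that repeat a pose let the fingers close. It gives the time, the measured TCP pose, the force, the opening and the grip force at its end, in the units of the state.
- get_state(): the state, without advancing time (a new reading comes with each control period).
- cams.read_camera(name): name is "scene" or "top" or "wrist"; returns (picture, depth): 480x640x3 uint8, red, green, blue; 480x640 float32, m along the optical axis (not along the pixel's ray), 0 where there is no reading.
- cams.get_calibration(name): a dict with "mtx" (3x3 intrinsics, pixels), "R" (3x3) and "t" (3): a world point X has camera coordinates R X + t; the wrist camera has in their place "T_tool_cam" (4x4, takes a point from camera to tool coordinates, whose origin is the TCP and whose axes are the flange's). Camera axes: x right, y down, z forward; pixel columns grow to the right and rows downward; lengths in m; the calibration is good to about 2 mm. A picture is of the moment at which its call begins: read the wrist's pose just before it. get_calibration takes no time and is no camera call.
- hand_in(): hands the job in; it is judged then, once.
Trained networks look in the newest picture that a camera, given by its name, has taken for a name from the list of things; names that differ only in an ending like _2 or _b are one class to them, and where a whole thing is asked for, a point or a joint stands for the part that bears it (a point fixed in the world has none). Each returns a list of dicts, best first, with "conf" (0 to 1); they miss things now and then, are a little off and sometimes report something else, mostly with a low value. They report only what shows in the picture. A call takes as long as a camera call.
- finder.boxes_of(name, camera): "bbox" ([centre column, centre row, width, height] in pixels, round what is visible of it).
- finder.outline_of(name, camera): "mask" (480x640 bool, what is visible of it) and "bbox" ([centre column, centre row, width, height] in pixels, round what is visible of it).
- finder.tip_of(name, camera): "position" ([row, column] in pixels: a listed point, or the origin of a listed thing).
The state is a dict: "time": time; "joints": joint angles; "dq": joint speeds; "joint_efforts": joint torques, N m; "tcp_pos": TCP position; "tcp_rot": TCP orientation; "contact_force": force on the tool from outside, world axes, zero at the start; "moment": the same for the moment, N m; "finger_gap": finger opening in m; "grasp_force": force on a finger pad.
Only numpy, scipy, OpenCV 4.12 (cv2) and the standard library are available. Lean on these libraries where they do the work, as an engineer would, in place of code of your own. Each camera call takes 0.05 s, during which the arm holds its last target. There are 200 camera calls.

## Working session

There is one attempt and no reset: what is moved stays moved. The work goes in short steps, Python scripts to look and compute and a tool call to move; the robot and the scene stay as the last step left them, time stands still between calls to the robot, and variables do not carry over. Pictures are saved under pics/ and viewed, at most 10 in all, crops included, and the job is handed in when it is done.

Besides the shell and the picture viewer there is one more tool, called after "Emit:" in YAML: its name, and indented under it one key for each argument. move_arm: Moves the arm, as the interface text tells. Its arguments: {"type":"object","properties":{"commands":{"type":"array","items":{"type":"array"}},"squeeze":{"type":"number"}},"required":["commands"]}

```bash
mkdir -p pics; ls; python3 - <<'E'
from rig import get_state,cams,finder,manip
import cv2,numpy as np
s=get_state();print(s, manip.pinch_z)
for n in ["top","scene"]:
    im,d=cams.read_camera(n);cv2.imwrite(f"pics/{n}0.png",im[:,:,::-1]);np.savez(f"{n}0.npz",im=im,d=d)
    c=cams.get_calibration(n);print(n,c)
E
```

```text
pics
{'time': 0.0, 'joints': array([ 1.09738696e+00,  3.00492861e-01,  1.52157443e+00, -8.97641542e-06,
        1.32069612e+00, -6.65886385e-02]), 'dq': array([ 5.66530083e-04, -8.28279415e-04,  1.76565996e-03, -4.10275024e-05,
        4.44876209e-04, -5.19808334e-04]), 'joint_efforts': array([ 1.12009740e-03, -5.31801260e+01, -3.52730262e+01,  7.08900648e-02,
        2.44285783e-02, -1.34037778e-04]), 'tcp_pos': array([0.21751074, 0.50487951, 0.20487721]), 'tcp_rot': array([[-9.18384336e-01,  3.95689189e-01, -5.26034496e-04],
       [ 3.95689532e-01,  9.18383743e-01, -1.04596065e-03],
       [ 6.92262082e-05, -1.16874022e-03, -9.99999315e-01]]), 'contact_force': array([-0.6721199 , -0.19075284,  0.03677789]), 'moment': array([-0.04979487, -0.00175261, -0.00936239]), 'grasp_force': 0.0, 'finger_gap': 0.09383131739856251} 0.0188
top {'mtx': array([[557.23731357,   0.        , 319.69492469],
       [  0.        , 557.23731357, 248.01609171],
       [  0.        ,   0.        ,   1.        ]]), 'R': array([[-0.01765653, -0.99984117,  0.00242692],
       [-0.97949524,  0.01680991, -0.20076481],
       [ 0.20069212, -0.00592197, -0.97963646]]), 't': array([0.05974358, 0.61616732, 1.05098923])}
scene {'mtx': array([[615.61566696,   0.        , 320.55211256],
       [  0.        , 615.61566696, 243.05495557],
       [  0.        ,   0.        ,   1.        ]]), 'R': array([[ 0.42936361,  0.90310718, -0.00665685],
       [ 0.75634782, -0.3635984 , -0.54381447],
       [-0.49354317,  0.22845925, -0.83917907]]), 't': array([-0.31408827, -0.42248019,  1.41886243])}
```

View pics/top0.png

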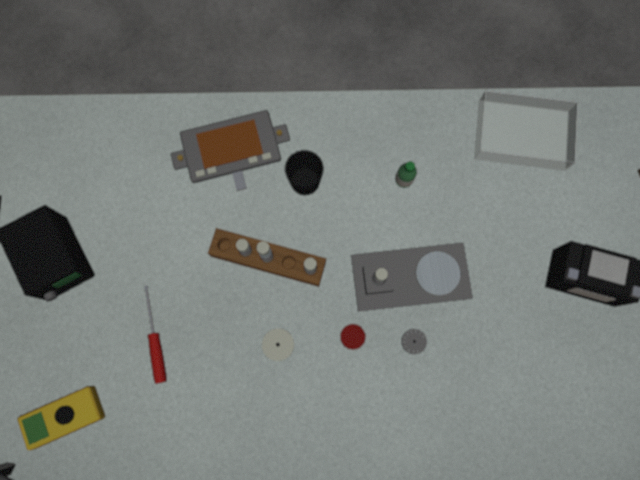

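View pics/scene0.png

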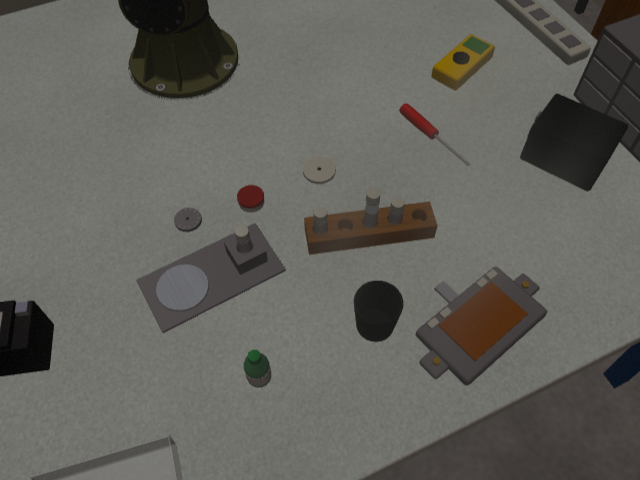

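The top view shows the rack between about (215,240) and (325,275). Its tubes are at (242,247), (263,250, the tall one) and (310,265), and its free holes at (224,244) and (289,262). The carrier tube is at (381,274), the plate at (438,273), the wide disc at (278,344), the tin at (352,336) and the narrow disc at (414,341). The scene view agrees: the tall tube at (372,207) is in the middle of the rack.

```bash
cat > h.py <<'E'
from rig import get_state,cams,finder,manip
import cv2,numpy as np
def cam(n,s=None):
    c=cams.get_calibration(n)
    if 'R' in c: return c['mtx'],c['R'],c['t']
    T=c['T_tool_cam']; s=s or get_state()
    R=s['tcp_rot']@T[:3,:3]; t=s['tcp_rot']@T[:3,3]+s['tcp_pos']
    return c['mtx'],R.T,-R.T@t
def p2w(C,u,v,z):
    K,R,t=C; o=-R.T@t
    d=R.T@np.linalg.solve(K,np.array([u,v,1.]))
    return o+d*(z-o[2])/d[2]
def w2p(C,X):
    K,R,t=C; p=K@(R@np.asarray(X,float)+t); return p[:2]/p[2]
def maskworld(C,m,z):
    cs,_=cv2.findContours(m.astype(np.uint8),cv2.RETR_EXTERNAL,cv2.CHAIN_APPROX_NONE)
    c=max(cs,key=cv2.contourArea)[:,0,:]
    return np.array([p2w(C,u,v,z)[:2] for u,v in c])
E
python3 - <<'E'
from h import *
np.set_printoptions(precision=4,suppress=True)
for n in ["top","scene"]:
    cams.read_camera(n);C=cam(n)
    for nm,z in [("rack_hole0",.04),("rack_hole1",.04),("rack_hole2",.04),("rack_hole3",.04),("rack_hole4",.04),("carrier_hole",.04),("carrier_plate",.012),("wide_disc",0),("narrow_disc",0)]:
        for r in finder.tip_of(nm,n)[:2]:
            v,u=r["position"];print(n,nm,round(r["conf"],2),(round(u),round(v)),p2w(C,u,v,z)[:2])
    for nm,z in [("wide_disc",.008),("narrow_disc",.008),("tin",.022),("rack",.04),("carrier",.006)]:
        r=finder.outline_of(nm,n)
        if r:
            w=maskworld(C,r[0]["mask"],z).astype(np.float32);c,rad=cv2.minEnclosingCircle(w);b=cv2.minAreaRect(w*1000)
            print(n,nm,round(r[0]["conf"],2),"circ",np.array(c),rad,"rect",b)
E
```

```text
top rack_hole0 0.9 (269, 258) [0.6028 0.1514]
top rack_hole0 0.82 (288, 263) [0.5912 0.1131]
top rack_hole1 0.9 (269, 258) [0.6028 0.1514]
top rack_hole1 0.82 (288, 263) [0.5912 0.1131]
top rack_hole2 0.9 (269, 258) [0.6028 0.1514]
top rack_hole2 0.82 (288, 263) [0.5912 0.1131]
top rack_hole3 0.9 (269, 258) [0.6028 0.1514]
top rack_hole3 0.82 (288, 263) [0.5912 0.1131]
top rack_hole4 0.9 (269, 258) [0.6028 0.1514]
top rack_hole4 0.82 (288, 263) [0.5912 0.1131]
top carrier_hole 0.73 (374, 275) [ 0.5634 -0.0594]
top wide_disc 0.79 (277, 343) [0.433  0.1401]
top wide_disc 0.59 (244, 247) [0.6353 0.2085]
top narrow_disc 0.85 (412, 342) [ 0.4307 -0.137 ]
top wide_disc 0.85 circ [0.4294 0.1368] 0.03315417841076851 rect ((429.43780517578125, 137.6762237548828), (64.49064636230469, 63.53825378417969), 44.6024055480957)
top narrow_disc 0.61 circ [ 0.4315 -0.1387] 0.026199432089924812 rect ((431.50726318359375, -138.1900634765625), (50.542869567871094, 49.328025817871094), 43.232269287109375)
top tin 0.69 circ [ 0.4423 -0.0134] 0.025879157707095146 rect ((443.1167297363281, -13.839622497558594
[... 1227 characters left out ...]
8867188), 64.26860809326172)
scene narrow_disc 0.89 circ [ 0.4385 -0.1387] 0.02813342958688736 rect ((438.5933532714844, -138.31663513183594), (49.13263702392578, 54.78049850463867), 70.60752868652344)
scene tin 0.55 circ [ 0.4544 -0.0179] 0.031778424978256226 rect ((454.742919921875, -17.133495330810547), (49.73568344116211, 62.521942138671875), 67.48426818847656)
scene rack 0.72 circ [0.6216 0.1517] 0.12371765822172165 rect ((623.0343627929688, 151.50350952148438), (240.15887451171875, 80.85458374023438), 73.1737289428711)
scene carrier 0.86 circ [ 0.5717 -0.1415] 0.13174426555633545 rect ((570.5245361328125, -141.26251220703125), (124.40365600585938, 240.2368621826172), 5.498134136199951)
```

Emit:
move_arm:
  commands:
    - [1, [0.025, -0.04, 0.015], -0.12]
    - [1, [0.05, -0.08, 0.03], -0.24]
    - [1, [0.075, -0.12, 0.045], -0.36]
    - [1, [0.1, -0.16, 0.06], -0.48]
    - [1, [0.125, -0.2, 0.075], -0.6]
    - [1, [0.15, -0.24, 0.085], -0.72]
    - [1, [0.175, -0.28, 0.095], -0.84]
    - [1, [0.2, -0.32, 0.095], -0.96]

```text
time: 2.4
tcp_pos: [0.4186, 0.1834, 0.302]
tcp_rot: [[-0.198, 0.98, 0.003], [0.98, 0.198, 0.001], [0.0, 0.003, -1.0]]
contact_force: [0.7, -0.3, -0.2]
finger_gap: 0.0941
grasp_force: 0.0
```

Emit:
move_arm:
  commands:
    - [1, [0.02, -0.04, 0], -0.12]
    - [1, [0.04, -0.08, 0], -0.24]
    - [1, [0.06, -0.12, 0], -0.36]
    - [1, [0.08, -0.16, 0], -0.48]
    - [1, [0.1, -0.2, 0], -0.494]
    - [1, [0.12, -0.24, 0], -0.494]
    - [1, [0.12, -0.24, 0], -0.494]
    - [1, [0.12, -0.24, 0], -0.494]

```text
time: 3.2
tcp_pos: [0.5376, -0.0554, 0.3]
tcp_rot: [[0.287, 0.958, -0.001], [0.958, -0.287, 0.0], [0.0, -0.001, -1.0]]
contact_force: [-1.0, -0.3, 0.7]
finger_gap: 0.0939
grasp_force: 0.0
```

```bash
python3 - <<'E'
from h import *
s=get_state();print(s['time'],s['tcp_pos'],s['tcp_rot'],s['joints']);im,d=cams.read_camera("wrist");cv2.imwrite("pics/w1.png",im[:,:,::-1]);np.savez("w1.npz",im=im,d=d);print(cams.get_calibration("wrist"))
C=cam("wrist",s)
for X in [(.5634,-.06,.09),(.605,.155,.04),(.568,-.195,.012)]: print(w2p(C,X))
E
```

```text
3.2 [ 0.53761771 -0.05541035  0.30002272] [[ 2.87397336e-01  9.57811125e-01 -7.87074400e-04]
 [ 9.57811448e-01 -2.87397213e-01  2.67576225e-04]
 [ 3.00844968e-05 -8.30769565e-04 -9.99999654e-01]] [-1.70540376e-01  2.25060794e-01  1.39760075e+00  1.30285983e-04
  1.51975218e+00  1.20961333e-01]
{'mtx': array([[427.27227704,   0.        , 318.21632567],
       [  0.        , 427.27227704, 241.40998618],
       [  0.        ,   0.        ,   1.        ]]), 'T_tool_cam': array([[-8.03884712e-04, -9.72826569e-01, -2.31533625e-01,
         6.62861185e-02],
       [ 9.99999498e-01, -9.20713754e-04,  3.96532015e-04,
        -1.77440760e-04],
       [-5.98933074e-04, -2.31533190e-01,  9.72826821e-01,
        -1.80194810e-01],
       [ 0.00000000e+00,  0.00000000e+00,  0.00000000e+00,
         1.00000000e+00]])}
[346.59173899 210.18897875]
[322.6512965  -33.30354584]
[377.64433416 307.76352666]
```

View pics/w1.png

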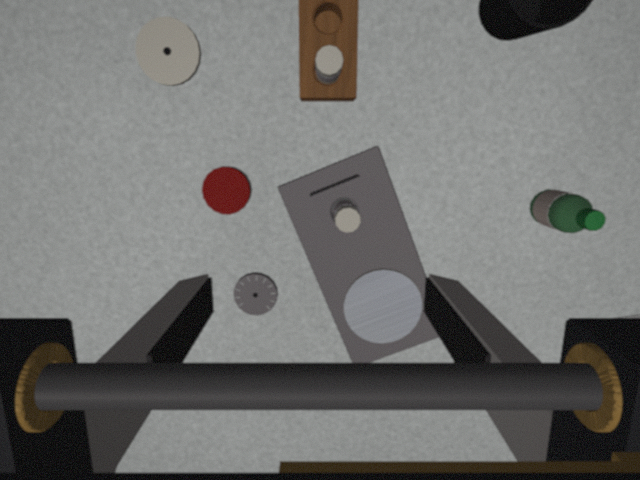

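The wrist view shows the carrier tube's cap at (347,219), the plate at (383,307) and the narrow disc at (256,294). It also shows the wide disc at (167,51), rack hole 1 at (328,18) and the rack_hole0 tube's cap at (329,60).

```bash
cat >> h.py <<'E'
def blob(im,u,v,tol=14,r=70):
    """flood fill from the seed, convex-hull ellipse"""
    m=np.zeros((482,642),np.uint8); g=cv2.GaussianBlur(im,(3,3),0)
    cv2.floodFill(g.copy(),m,(int(u),int(v)),0,(tol,)*3,(tol,)*3,8|cv2.FLOODFILL_MASK_ONLY|cv2.FLOODFILL_FIXED_RANGE|(255<<8))
    c,_=cv2.findContours(m[1:-1,1:-1],cv2.RETR_EXTERNAL,cv2.CHAIN_APPROX_NONE)
    return cv2.convexHull(max(c,key=cv2.contourArea))[:,0,:].astype(float)
def circ(C,pts,z):
    w=np.array([p2w(C,u,v,z)[:2] for u,v in pts])
    A=np.c_[2*w,np.ones(len(w))]; s=np.linalg.lstsq(A,(w**2).sum(1),rcond=None)[0]
    r=np.sqrt(s[2]+s[0]**2+s[1]**2); return s[:2],r,np.abs(np.hypot(*(w-s[:2]).T)-r).max()
E
python3 - <<'E'
from h import *
np.set_printoptions(precision=4,suppress=True)
f=np.load("w1.npz");im=f["im"];s=get_state();C=cam("wrist",s)
for nm,u,v,z,tol in [("cap",347,220,.09,40),("plate",383,307,.012,22),("narrow",246,294,.008,25),("wide",155,55,.008,30),("tin",227,190,.022,35),("cap0",329,60,.09,40)]:
    p=blob(im,u,v,tol); print(nm,im[v,u],*circ(C,p,z))
for nm,z in [("carrier",.006)]:
    r=finder.outline_of(nm,"wrist")
    w=maskworld(C,r[0]["mask"],z).astype(np.float32);print(nm,r[0]["conf"],cv2.minAreaRect(w*1000))
for n in ("carrier_hole","carrier_plate","rack_hole1","narrow_disc","wide_disc"):
  for r in finder.tip_of(n,"wrist")[:2]:
    v,u=r["position"];print(n,r["conf"],u,v,p2w(C,u,v,{"carrier_hole":.04,"carrier_plate":.012,"rack_hole1":.04}.get(n,0)))
E
```

```text
cap [150 148 139] [ 0.5616 -0.0684] 0.011879088321827398 0.00021048130975983952
plate [137 139 146] [ 0.5739 -0.195 ] 0.045157232748686854 0.00040712793973882166
narrow [96 94 94] [ 0.4359 -0.1375] 0.02623230089130625 0.0010105521758745038
wide [146 143 135] [ 0.5402 -0.048 ] 0.3791071651228512 0.025777531360374917
tin [103  32  31] [ 0.447  -0.0129] 0.025103217206544952 0.0009496116196962695
cap0 [149 143 138] [0.584 0.07 ] 0.011636708094589051 0.00037346635030464405
carrier 0.96 ((568.863037109375, -139.0647430419922), (120.75324249267578, 239.48577880859375), 5.469246864318848)
carrier_hole 0.91 342.9 207.6 [ 0.5613 -0.0642  0.04  ]
carrier_plate 0.89 386.1 307.1 [ 0.5778 -0.1963  0.012 ]
rack_hole1 0.68 327.5 68.8 [0.5841 0.0703 0.04  ]
rack_hole1 0.64 326.4 18.5 [0.5957 0.1133 0.04  ]
narrow_disc 0.6 255.9 290.5 [ 0.4355 -0.1368  0.    ]
wide_disc 0.88 168.3 53.4 [ 0.4313  0.1382 -0.    ]
```

Emit:
move_arm:
  commands:
    - [1, [0.024, -0.013, -0.04], 0]
    - [1, [0.024, -0.013, -0.09], 0]
    - [1, [0.024, -0.013, -0.13], 0]
    - [1, [0.024, -0.013, -0.17], 0]
    - [1, [0.024, -0.013, -0.21], 0]
    - [1, [0.024, -0.013, -0.24], 0]
    - [1, [0.024, -0.013, -0.251], 0]
    - [1, [0.024, -0.013, -0.251], 0]
  squeeze: 15

```text
time: 4.35
tcp_pos: [0.5612, -0.0676, 0.0488]
tcp_rot: [[0.286, 0.958, -0.002], [0.958, -0.286, 0.0], [-0.0, -0.002, -1.0]]
contact_force: [0.3, -0.4, -0.1]
finger_gap: 0.0936
grasp_force: 0.0
```

Emit:
move_arm:
  commands:
    - [-1, [0, 0, 0], 0]
    - [-1, [0, 0, 0], 0]
    - [-1, [0, 0, 0], 0]
    - [-1, [0, 0, 0], 0]
    - [-1, [0, 0, 0], 0]
    - [-1, [0, 0, 0], 0]

```text
time: 4.95
tcp_pos: [0.5617, -0.0679, 0.0496]
tcp_rot: [[0.286, 0.958, 0.0], [0.958, -0.286, -0.0], [0.0, 0.0, -1.0]]
contact_force: [0.1, -0.2, 0.3]
finger_gap: 0.0493
grasp_force: 0.0
```

Emit:
move_arm:
  commands:
    - [-1, [0, 0, 0], 0]
    - [-1, [0, 0, 0], 0]
    - [-1, [0, 0, 0], 0]
    - [-1, [0, 0, 0], 0]
    - [-1, [0, 0, 0], 0]

```text
time: 5.45
tcp_pos: [0.5616, -0.0679, 0.0494]
tcp_rot: [[0.286, 0.958, -0.0], [0.958, -0.286, -0.0], [-0.0, -0.0, -1.0]]
contact_force: [-0.3, -0.6, 0.2]
finger_gap: 0.0237
grasp_force: 15.0
```

Emit:
move_arm:
  commands:
    - [-1, [0, 0, 0.04], 0]
    - [-1, [0, 0, 0.09], 0]
    - [-1, [0, 0, 0.14], 0]
    - [-1, [0.005, 0.03, 0.17], 0]
    - [-1, [0.015, 0.07, 0.18], 0]
    - [-1, [0.02, 0.11, 0.18], 0]
    - [-1, [0.03, 0.15, 0.18], 0]
    - [-1, [0.04, 0.19, 0.18], 0]

```text
time: 6.25
tcp_pos: [0.6017, 0.1238, 0.2296]
tcp_rot: [[0.286, 0.958, 0.0], [0.958, -0.286, 0.0], [0.0, 0.0, -1.0]]
contact_force: [0.6, -0.3, -0.3]
finger_gap: 0.0238
grasp_force: 15.0
```

Emit:
move_arm:
  commands:
    - [-1, [0.003, 0.011, 0], 0]
    - [-1, [0.003, 0.011, 0], 0]
    - [-1, [0.003, 0.011, 0], 0]

```text
time: 6.55
tcp_pos: [0.6045, 0.1321, 0.2292]
tcp_rot: [[0.286, 0.958, -0.0], [0.958, -0.286, -0.0], [-0.0, -0.0, -1.0]]
contact_force: [-0.2, -0.4, -1.7]
finger_gap: 0.0237
grasp_force: 15.0
```

```bash
python3 - <<'E'
from h import *
s=get_state();print(s['tcp_pos'],s['finger_gap'],s['contact_force']);im,d=cams.read_camera("wrist");cv2.imwrite("pics/w2.png",im[:,:,::-1]);np.savez("w2.npz",im=im,d=d,p=s['tcp_pos'],r=s['tcp_rot'])
C=cam("wrist",s)
for k in range(5):
    print(k,w2p(C,(.584+.046*k*.287,.07+.046*k*.958,.04)),w2p(C,(.584+.046*k*.287,.07+.046*k*.958,.09)))
for n in ("rack_hole1",):
  for r in finder.tip_of(n,"wrist"):
    v,u=r["position"];print(n,r["conf"],u,v,p2w(C,u,v,.04))
E
```

```text
[0.60446684 0.13211131 0.22923092] 0.023666663259809283 [-0.20917856 -0.36280995 -1.71521116]
0 [316.35117499 287.93232428] [316.10187022 309.08722385]
1 [316.2931049  238.82183455] [316.02720755 253.43426618]
2 [316.23167142 186.86689588] [315.94756301 194.06785594]
3 [316.16657364 131.81301514] [315.86242074 130.60349417]
4 [316.09747363  73.37440664] [315.77119118  62.60170185]
rack_hole1 0.96 318.8 75.5 [0.63844552 0.24408477 0.04      ]
rack_hole1 0.81 314.9 188.1 [0.6089971 0.1574492 0.04     ]
rack_hole1 0.79 317.3 239.5 [0.59788025 0.11321941 0.04      ]
rack_hole1 0.71 316.1 132.3 [0.62343869 0.20184153 0.04      ]
```

View pics/w2.png

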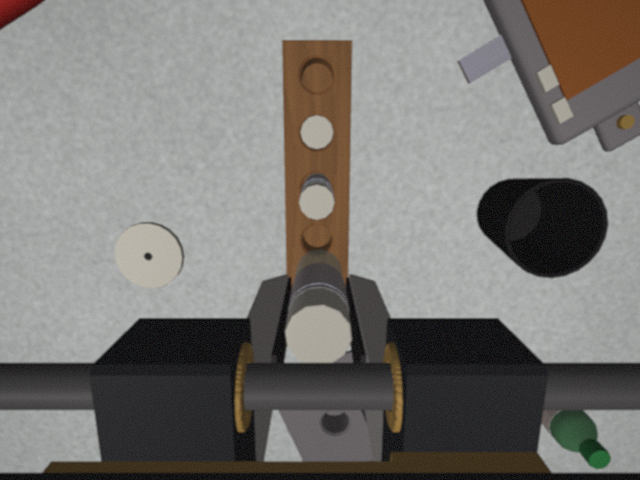

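The wrist view with the tube held shows free hole 4 at (317,75), a short cap at (317,131), the tall cap at (317,203) and the wide disc at (149,256).

```bash
python3 - <<'E'
from h import *
np.set_printoptions(precision=4,suppress=True)
f=np.load("w2.npz");im=f["im"];C=cam("wrist",dict(tcp_pos=f["p"],tcp_rot=f["r"]))
D=np.array([.2868,.958])
for nm,u,v,z,tol in [("cap3",317,131,.09,40),("tall",317,203,.125,40),("wide",135,256,.008,25)]:
    p=blob(im,u,v,tol); c,r,e=circ(C,p,z);print(nm,c,r,e)
    if nm=="cap3":print("h4",c+.046*D)
    if nm=="tall":print("h4",c+.092*D)
for v in (50,75,95):print(v,p2w(C,283,v,.04),p2w(C,352,v,.04))
print(im[75,270:365:1].astype(int).sum(1)); print(im[30:110,317].astype(int).sum(1))
E
```

```text
cap3 [0.6238 0.2013] 0.011386921726928777 0.00015731147388599667
h4 [0.637  0.2453]
tall [0.6105 0.1571] 0.011485909535654355 0.00021754953686537425
h4 [0.6369 0.2453]
wide [0.5668 0.0467] 0.3201777340541595 0.027981094458544797
50 [0.6164 0.2708 0.04  ] [0.6695 0.2549 0.04  ]
75 [0.6107 0.2528 0.04  ] [0.6644 0.2367 0.04  ]
95 [0.6059 0.2381 0.04  ] [0.6603 0.2218 0.04  ]
[501 498 496 500 514 513 509 512 513 514 520 498 432 315 259 249 261 253
 268 267 255 258 253 264 248 256 256 231 215 181 176 156 189 206 234 228
 241 255 248 252 242 252 254 261 254 276 260 264 249 260 257 250 249 247
 246 247 244 228 253 245 244 229 201 203 228 251 244 249 239 247 255 246
 253 249 254 233 241 248 242 238 263 385 470 510 511 502 503 496 492 484
 493 498 504 506 510]
[482 495 496 502 516 506 505 500 502 461 358 267 253 260 263 262 281 264
 274 268 264 262 268 264 263 234 243 202 155 129 135 150 155 210 249 255
 260 257 248 262 257 260 253 265 267 264 259 263 253 262 260 267 259 271
 276 262 267 259 261 274 265 265 242 232 239 259 264 263 269 263 266 276
 265 267 267 263 258 273 271 266]
```

Emit:
move_arm:
  commands:
    - [-1, [0.0125, 0.045, 0], 0]
    - [-1, [0.025, 0.09, 0], 0]
    - [-1, [0.0325, 0.1125, 0], 0]
    - [-1, [0.0325, 0.1125, -0.04], 0]
    - [-1, [0.0325, 0.1125, -0.08], 0]
    - [-1, [0.0325, 0.1125, -0.12], 0]
    - [-1, [0.0325, 0.1125, -0.14], 0]
    - [-1, [0.0325, 0.1125, -0.14], 0]

```text
time: 7.45
tcp_pos: [0.636, 0.2438, 0.0863]
tcp_rot: [[0.287, 0.958, -0.005], [0.958, -0.287, -0.002], [-0.003, -0.004, -1.0]]
contact_force: [0.9, 0.4, -0.5]
finger_gap: 0.0237
grasp_force: 15.0
```

Emit:
move_arm:
  commands:
    - [-1, [0, 0, 0], 0]
    - [-1, [0, 0, -0.006], 0]
    - [-1, [0, 0, -0.012], 0]
    - [-1, [0, 0, -0.016], 0]
    - [-1, [0, 0, -0.016], 0]

```text
time: 7.95
tcp_pos: [0.6369, 0.2455, 0.0729]
tcp_rot: [[0.286, 0.958, -0.001], [0.958, -0.286, -0.0], [-0.0, -0.001, -1.0]]
contact_force: [-0.4, -0.3, -0.6]
finger_gap: 0.0237
grasp_force: 15.0
```

Emit:
move_arm:
  commands:
    - [-1, [0, 0, -0.006], 0]
    - [-1, [0, 0, -0.012], 0]
    - [-1, [0, 0, -0.018], 0]
    - [-1, [0, 0, -0.022], 0]
    - [-1, [0, 0, -0.024], 0]
    - [-1, [0, 0, -0.025], 0]
    - [-1, [0, 0, -0.025], 0]

```text
time: 8.65
tcp_pos: [0.6373, 0.2458, 0.0494]
tcp_rot: [[0.286, 0.958, 0.001], [0.958, -0.286, 0.0], [0.001, 0.001, -1.0]]
contact_force: [-4.1, -0.3, 7.2]
finger_gap: 0.0238
grasp_force: 15.0
```

Emit:
move_arm:
  commands:
    - [0.6, [0, 0, 0], 0]
    - [0.6, [0, 0, 0], 0]
    - [0.6, [0, 0, 0], 0]
    - [0.6, [0, 0, 0], 0]
    - [0.6, [0, 0, 0.03], 0]
    - [0.6, [0, 0, 0.07], 0]
    - [0.6, [0, 0, 0.08], 0]
    - [0.6, [0, 0, 0.08], 0]

```text
time: 9.45
tcp_pos: [0.6378, 0.2458, 0.1304]
tcp_rot: [[0.286, 0.958, 0.003], [0.958, -0.286, 0.001], [0.002, 0.003, -1.0]]
contact_force: [1.2, -1.0, -0.8]
finger_gap: 0.0752
grasp_force: 0.0
```

Emit:
move_arm:
  commands:
    - [0.6, [-0.013, -0.044, 0], 0]
    - [0.6, [-0.0265, -0.088, -0.01], 0]
    - [0.6, [-0.0265, -0.088, -0.04], 0]
    - [0.6, [-0.0265, -0.088, -0.048], 0]
    - [-1, [-0.0265, -0.088, -0.048], 0]
    - [-1, [-0.0265, -0.088, -0.048], 0]
    - [-1, [-0.0265, -0.088, -0.048], 0]
    - [-1, [-0.0265, -0.088, -0.048], 0]

```text
time: 10.25
tcp_pos: [0.611, 0.1581, 0.0812]
tcp_rot: [[0.285, 0.958, 0.001], [0.958, -0.285, 0.0], [0.001, 0.001, -1.0]]
contact_force: [0.1, -0.7, -0.0]
finger_gap: 0.0466
grasp_force: 0.0
```

Emit:
move_arm:
  commands:
    - [-1, [0, 0, 0], 0]
    - [-1, [0, 0, 0], 0]
    - [-1, [0, 0, 0], 0]
    - [-1, [0, 0, 0], 0]
    - [-1, [0, 0, 0], 0]

```text
time: 10.75
tcp_pos: [0.6107, 0.1576, 0.0806]
tcp_rot: [[0.286, 0.958, 0.0], [0.958, -0.286, 0.0], [0.0, 0.0, -1.0]]
contact_force: [-0.6, 0.2, 0.6]
finger_gap: 0.0238
grasp_force: 15.0
```

Emit:
move_arm:
  commands:
    - [-1, [0, 0, 0.04], 0]
    - [-1, [0, 0, 0.08], 0]
    - [-1, [0, 0, 0.12], 0]
    - [-1, [-0.009, -0.0425, 0.12], 0]
    - [-1, [-0.019, -0.0855, 0.12], 0]
    - [-1, [-0.029, -0.1325, 0.12], 0]
    - [-1, [-0.039, -0.1795, 0.12], 0]
    - [-1, [-0.049, -0.2255, 0.12], 0]

```text
time: 11.55
tcp_pos: [0.5608, -0.0696, 0.2005]
tcp_rot: [[0.286, 0.958, 0.0], [0.958, -0.286, -0.0], [-0.0, 0.0, -1.0]]
contact_force: [0.9, -0.4, 0.2]
finger_gap: 0.0237
grasp_force: 15.0
```

Emit:
move_arm:
  commands:
    - [-1, [0, 0, -0.03], 0]
    - [-1, [0, 0, -0.06], 0]
    - [-1, [0, 0, -0.085], 0]
    - [-1, [0, 0, -0.085], 0]
    - [-1, [0, 0, -0.085], 0]
    - [-1, [0, 0, -0.09], 0]
    - [-1, [0, 0, -0.096], 0]
    - [-1, [0, 0, -0.096], 0]

```text
time: 12.35
tcp_pos: [0.5614, -0.0678, 0.1041]
tcp_rot: [[0.286, 0.958, -0.0], [0.958, -0.286, 0.0], [-0.0, -0.0, -1.0]]
contact_force: [-0.6, -0.3, -0.8]
finger_gap: 0.0241
grasp_force: 15.0
```

Emit:
move_arm:
  commands:
    - [-1, [0, 0, -0.006], 0]
    - [-1, [0, 0, -0.012], 0]
    - [-1, [0, 0, -0.018], 0]
    - [-1, [0, 0, -0.022], 0]
    - [-1, [0, 0, -0.0235], 0]
    - [-1, [0, 0, -0.0245], 0]
    - [-1, [0, 0, -0.0245], 0]

```text
time: 13.05
tcp_pos: [0.5618, -0.0679, 0.0806]
tcp_rot: [[0.286, 0.958, 0.001], [0.958, -0.286, -0.0], [0.0, 0.001, -1.0]]
contact_force: [-1.9, -0.2, 5.8]
finger_gap: 0.0238
grasp_force: 15.0
```

Emit:
move_arm:
  commands:
    - [1, [0, 0, 0], 0]
    - [1, [0, 0, 0], 0]
    - [1, [0, 0, 0], 0]
    - [1, [0, 0, 0], 0]
    - [1, [0, 0, 0.04], 0]
    - [1, [0, 0, 0.08], 0]
    - [1, [0, 0, 0.13], 0]
    - [1, [-0.02, 0.03, 0.16], 0]

```text
time: 13.85
tcp_pos: [0.5428, -0.0395, 0.2432]
tcp_rot: [[0.289, 0.957, 0.004], [0.957, -0.289, -0.001], [0.0, 0.004, -1.0]]
contact_force: [0.4, 0.8, 0.7]
finger_gap: 0.0842
grasp_force: 0.0
```

Emit:
move_arm:
  commands:
    - [1, [-0.028, 0.042, 0.03], 0]
    - [1, [-0.056, 0.084, 0.03], 0]
    - [1, [-0.084, 0.126, 0.03], 0]
    - [1, [-0.112, 0.168, 0.03], 0]
    - [1, [-0.112, 0.168, 0.03], 0]
    - [1, [-0.112, 0.168, 0.03], 0]

```text
time: 14.45
tcp_pos: [0.4292, 0.131, 0.2703]
tcp_rot: [[0.284, 0.959, 0.001], [0.959, -0.284, 0.0], [0.0, 0.001, -1.0]]
contact_force: [0.1, 0.5, -0.6]
finger_gap: 0.0941
grasp_force: 0.0
```

```bash
python3 - <<'E'
from h import *
np.set_printoptions(precision=4,suppress=True)
s=get_state();print(s['time'],s['tcp_pos'],s['finger_gap']);im,d=cams.read_camera("wrist");cv2.imwrite("pics/w3.png",im[:,:,::-1]);np.savez("w3.npz",im=im,d=d,p=s['tcp_pos'],r=s['tcp_rot'])
C=cam("wrist",s)
for n in ("wide_disc",):
  for r in finder.outline_of(n,"wrist")[:1]:
    print(r["conf"],r["bbox"]);w=maskworld(C,r["mask"],.008).astype(np.float32);print(cv2.minEnclosingCircle(w),cv2.minAreaRect(w))
E
```

```text
14.45 [0.4292 0.131  0.2703] 0.09405917523649078
0.97 [319.9, 197.1, 60.4, 59.1]
((0.4336540102958679, 0.13779500126838684), 0.03300788253545761) ((0.4336892068386078, 0.13765007257461548), (0.0633307471871376, 0.06420847028493881), 27.93617057800293)
```

View pics/w3.png

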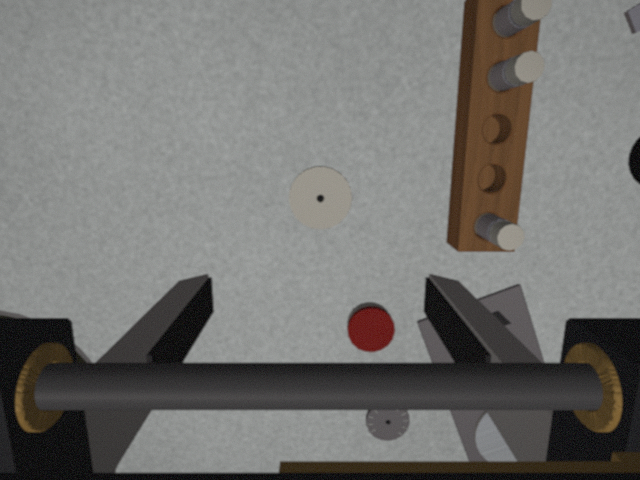

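The view shows the wide disc centred at (320,198), and the rack with tubes in holes 4, 3 and 0 and holes 2 and 1 empty. The tin is undisturbed at (371,328).

Emit:
move_arm:
  commands:
    - [1, [0.0045, 0.0067, -0.05], 0]
    - [1, [0.0045, 0.0067, -0.1], 0]
    - [1, [0.0045, 0.0067, -0.15], 0]
    - [1, [0.0045, 0.0067, -0.2], 0]
    - [1, [0.0045, 0.0067, -0.24], 0]
    - [1, [0.0045, 0.0067, -0.26], 0]
    - [1, [0.0045, 0.0067, -0.267], 0]
    - [1, [0.0045, 0.0067, -0.267], 0]
  squeeze: 10

```text
time: 15.35
tcp_pos: [0.4345, 0.136, 0.0025]
tcp_rot: [[0.287, 0.958, -0.001], [0.958, -0.287, -0.0], [-0.001, -0.001, -1.0]]
contact_force: [0.3, -0.3, 0.6]
finger_gap: 0.0942
grasp_force: 0.0
```

Emit:
move_arm:
  commands:
    - [-1, [0, 0, 0], 0]
    - [-1, [0, 0, 0], 0]
    - [-1, [0, 0, 0], 0]
    - [-1, [0, 0, 0], 0]
    - [-1, [0, 0, 0], 0]
    - [-1, [0, 0, 0], 0]

```text
time: 15.95
tcp_pos: [0.4345, 0.1369, 0.0035]
tcp_rot: [[0.286, 0.958, 0.001], [0.958, -0.286, 0.0], [0.0, 0.001, -1.0]]
contact_force: [-2.1, -1.1, 7.9]
finger_gap: 0.0648
grasp_force: 10.0
```

Emit:
move_arm:
  commands:
    - [-1, [0, 0, 0.02], 0]
    - [-1, [0, 0, 0.06], 0]
    - [-1, [0, 0, 0.11], 0]
    - [-1, [0, 0, 0.16], 0]
    - [-1, [0.01, -0.024, 0.185], 0]
    - [-1, [0.028, -0.066, 0.19], 0]
    - [-1, [0.046, -0.108, 0.19], 0]
    - [-1, [0.064, -0.15, 0.19], 0]

```text
time: 16.75
tcp_pos: [0.4985, -0.0148, 0.1934]
tcp_rot: [[0.285, 0.958, 0.001], [0.958, -0.285, -0.0], [0.0, 0.001, -1.0]]
contact_force: [0.4, 0.5, -1.0]
finger_gap: 0.0657
grasp_force: 10.0
```

Emit:
move_arm:
  commands:
    - [-1, [0.018, -0.043, 0], 0]
    - [-1, [0.036, -0.086, 0], 0]
    - [-1, [0.054, -0.129, 0], 0]
    - [-1, [0.0755, -0.1815, 0], 0]
    - [-1, [0.0755, -0.1815, -0.02], 0]
    - [-1, [0.0755, -0.1815, -0.06], 0]
    - [-1, [0.0755, -0.1815, -0.08], 0]
    - [-1, [0.0755, -0.1815, -0.08], 0]

```text
time: 17.55
tcp_pos: [0.5721, -0.1942, 0.1098]
tcp_rot: [[0.286, 0.958, -0.005], [0.958, -0.286, 0.002], [0.001, -0.006, -1.0]]
contact_force: [-0.0, -0.2, -0.5]
finger_gap: 0.0652
grasp_force: 10.0
```

```bash
python3 - <<'E'
from h import *
np.set_printoptions(precision=4,suppress=True)
s=get_state();print(s['time'],s['tcp_pos'],s['finger_gap'],s['contact_force'],s['grasp_force']);im,d=cams.read_camera("wrist");cv2.imwrite("pics/w4.png",im[:,:,::-1]);np.savez("w4.npz",im=im,d=d,p=s['tcp_pos'],r=s['tcp_rot'])
C=cam("wrist",s)
print(w2p(C,(.574,-.1947,.012)),w2p(C,(.562,-.068,.125)))
E
```

```text
17.55 [ 0.5721 -0.1942  0.1098] 0.0651923001863251 [-0.0128 -0.2344 -0.4929] 9.999918043613434
[322.0007 241.553 ] [186.5403 -12.9164]
```

View pics/w4.png

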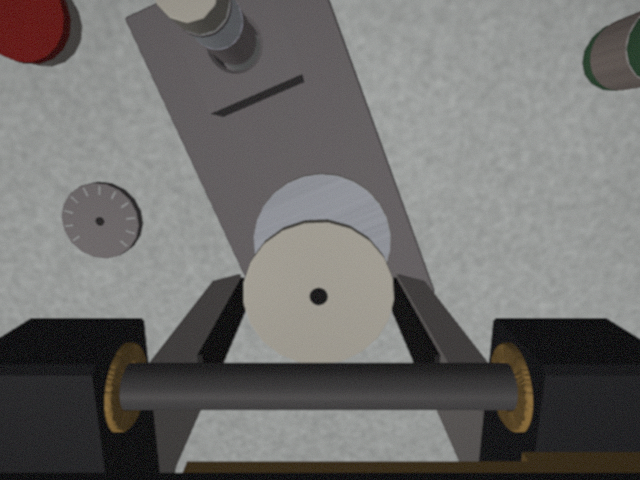

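The disc is held flat with its centre hole at (318,296), the plate's far rim shows behind it at (322,175), and the narrow disc is at (100,221).

```bash
python3 - <<'E'
from h import *
np.set_printoptions(precision=4,suppress=True)
f=np.load("w4.npz");im=f["im"];s=dict(tcp_pos=f["p"],tcp_rot=f["r"]);C=cam("wrist",s)
p=blob(im,290,320,45);p=p[p[:,1]<355];print("wide",len(p),*circ(C,p,.1143),p2w(C,318.5,296.3,.1143))
q=blob(im,320,200,22);print(q.min(0),q.max(0));q=q[q[:,1]<215];print("plate",len(q),*circ(C,q,.012))
n=blob(im,90,240,25);print("narrow",*circ(C,n,.008),p2w(C,99.5,221.3,.008))
E
```

```text
wide 8 [ 0.5194 -0.1487] 0.09191072591447114 0.002377492102606016 [ 0.5721 -0.1944  0.1143]
[0. 0.] [411. 361.]
plate 5 [ 0.4793 -0.1541] 0.14077801476864021 0.001256789204344716
narrow [ 0.4364 -0.1391] 0.0267827882457669 0.0010231956045677199 [ 0.4343 -0.1394  0.008 ]
```

Emit:
move_arm:
  commands:
    - [-1, [0.001, -0.0005, -0.04], 0]
    - [-1, [0.001, -0.0005, -0.07], 0]
    - [-1, [0.001, -0.0005, -0.085], 0]
    - [-1, [0.001, -0.0005, -0.088], 0]
    - [-1, [0.001, -0.0005, -0.088], 0]
    - [-1, [0.001, -0.0005, -0.088], 0]

```text
time: 18.2
tcp_pos: [0.5756, -0.1955, 0.0269]
tcp_rot: [[0.286, 0.958, 0.002], [0.958, -0.286, -0.001], [-0.0, 0.003, -1.0]]
contact_force: [-0.5, 0.1, -0.1]
finger_gap: 0.0653
grasp_force: 10.0
```

Emit:
move_arm:
  commands:
    - [-1, [-0.001, 0.0005, -0.005], 0]
    - [-1, [-0.001, 0.0005, -0.008], 0]
    - [-1, [-0.001, 0.0005, -0.008], 0]
    - [-1, [-0.001, 0.0005, -0.008], 0]

```text
time: 18.6
tcp_pos: [0.5736, -0.1947, 0.017]
tcp_rot: [[0.286, 0.958, -0.0], [0.958, -0.286, 0.0], [0.0, -0.0, -1.0]]
contact_force: [-1.1, -0.7, -0.5]
finger_gap: 0.0653
grasp_force: 10.0
```

Emit:
move_arm:
  commands:
    - [-1, [0.0003, 0, -0.001], 0]
    - [-1, [0.0003, 0, -0.0015], 0]
    - [-1, [0.0003, 0, -0.0015], 0]

```text
time: 18.9
tcp_pos: [0.574, -0.1947, 0.0156]
tcp_rot: [[0.286, 0.958, 0.0], [0.958, -0.286, -0.0], [-0.0, 0.0, -1.0]]
contact_force: [-0.2, 0.7, 1.6]
finger_gap: 0.0653
grasp_force: 10.0
```

Emit:
move_arm:
  commands:
    - [1, [0, 0, 0], 0]
    - [1, [0, 0, 0], 0]
    - [1, [0, 0, 0], 0]
    - [1, [0, 0, 0.04], 0]
    - [1, [0, 0, 0.08], 0]
    - [1, [-0.03, 0, 0.12], 0]
    - [1, [-0.05, 0.005, 0.16], 0]
    - [1, [-0.05, 0.005, 0.19], 0]

```text
time: 19.7
tcp_pos: [0.5226, -0.1895, 0.2083]
tcp_rot: [[0.286, 0.958, 0.002], [0.958, -0.286, -0.001], [-0.0, 0.002, -1.0]]
contact_force: [-0.6, -0.4, 0.0]
finger_gap: 0.0937
grasp_force: 0.0
```

Emit:
move_arm:
  commands:
    - [1, [-0.02, 0.02, 0.04], 0]
    - [1, [-0.02, 0.02, 0.06], 0]
    - [1, [-0.02, 0.02, 0.06], 0]
    - [1, [-0.02, 0.02, 0.06], 0]

```text
time: 20.1
tcp_pos: [0.5038, -0.1697, 0.2649]
tcp_rot: [[0.286, 0.958, -0.0], [0.958, -0.286, 0.0], [-0.0, -0.0, -1.0]]
contact_force: [0.5, -0.9, -0.2]
finger_gap: 0.094
grasp_force: 0.0
```

```bash
python3 - <<'E'
from h import *
np.set_printoptions(precision=4,suppress=True)
s=get_state();print(s['time'],s['tcp_pos'],s['finger_gap'],s['contact_force'],s['grasp_force']);im,d=cams.read_camera("wrist");cv2.imwrite("pics/w5.png",im[:,:,::-1]);np.savez("w5.npz",im=im,d=d,p=s['tcp_pos'],r=s['tcp_rot'])
C=cam("wrist",s)
for n,z in [("wide_disc",.02),("narrow_disc",.008),("carrier_plate",.012)]:
  for r in finder.outline_of(n,"wrist")[:1]:
    w=maskworld(C,r["mask"],z);print(n,r["conf"],cv2.minEnclosingCircle(w.astype(np.float32)))
E
```

```text
20.1 [ 0.5038 -0.1697  0.2649] 0.09402085979002785 [ 0.5313 -0.9117 -0.2086] 0.0
wide_disc 0.82 ((0.5740898251533508, -0.19379965960979462), 0.033641718327999115)
narrow_disc 0.95 ((0.43587830662727356, -0.13910424709320068), 0.026562176644802094)
carrier_plate 0.6 ((0.5680223703384399, -0.1404806673526764), 0.13045205175876617)
```

View pics/w5.png

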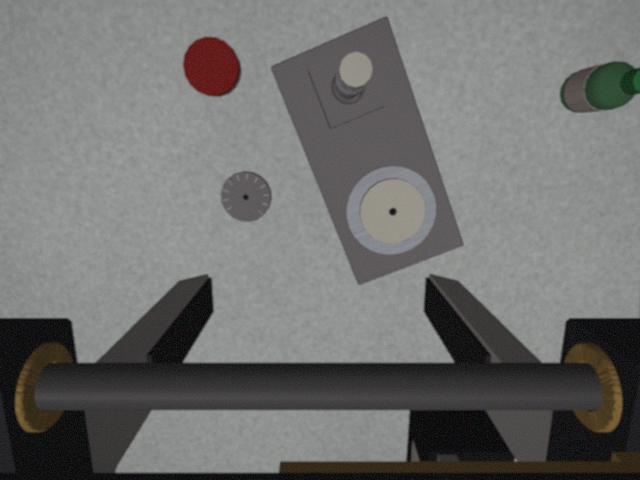

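The wide disc lies on the plate with its hole at (393,211), and the plate is centred at about (391,210). The narrow disc's hole is at (246,197), and the tall tube stands in the carrier.

```bash
python3 - <<'E'
from h import *
np.set_printoptions(precision=4,suppress=True)
f=np.load("w5.npz");im=f["im"];C=cam("wrist",dict(tcp_pos=f["p"],tcp_rot=f["r"]))
print("wide",p2w(C,393,211.5,.02),*circ(C,blob(im,380,220,35),.02))
g=im.astype(int); m=((g[:,:,2]>g[:,:,0]-2)&(g.sum(2)>310)).astype(np.uint8); m[:,:340]=0;m[:,445:]=0;m[:160]=0;m[262:]=0
m=cv2.morphologyEx(m,cv2.MORPH_OPEN,np.ones((3,3)));c,_=cv2.findContours(m,cv2.RETR_EXTERNAL,cv2.CHAIN_APPROX_NONE);c=cv2.convexHull(max(c,key=cv2.contourArea))[:,0]
print("plate",*circ(C,c.astype(float),.012))
print("narrow",p2w(C,245.7,197,.008))
E
```

```text
wide [ 0.5748 -0.1951  0.02  ] [ 0.5729 -0.194 ] 0.044653086822513434 0.00032059767158928304
plate [ 0.5737 -0.1957] 0.04619198486031186 0.0004638652569488172
narrow [ 0.4351 -0.1396  0.008 ]
```

Emit:
move_arm:
  commands:
    - [1, [-0.035, 0.015, -0.03], 0]
    - [1, [-0.0685, 0.0303, -0.06], 0]
    - [1, [-0.0685, 0.0303, -0.11], 0]
    - [1, [-0.0685, 0.0303, -0.16], 0]
    - [1, [-0.0685, 0.0303, -0.21], 0]
    - [1, [-0.0685, 0.0303, -0.245], 0]
    - [1, [-0.0685, 0.0303, -0.26], 0]
    - [1, [-0.0685, 0.0303, -0.2615], 0]

```text
time: 21.1
tcp_pos: [0.4342, -0.139, 0.0018]
tcp_rot: [[0.286, 0.958, -0.004], [0.958, -0.286, 0.002], [0.0, -0.004, -1.0]]
contact_force: [0.4, 1.0, 0.8]
finger_gap: 0.0939
grasp_force: 0.0
```

Emit:
move_arm:
  commands:
    - [1, [0, 0, 0], 0]
    - [-1, [0, 0, 0], 0]
    - [-1, [0, 0, 0], 0]
    - [-1, [0, 0, 0], 0]
    - [-1, [0, 0, 0], 0]
    - [-1, [0, 0, 0], 0]
    - [-1, [0, 0, 0], 0]
    - [-1, [0, 0, 0], 0]

```text
time: 21.9
tcp_pos: [0.4354, -0.1394, 0.004]
tcp_rot: [[0.286, 0.958, 0.0], [0.958, -0.286, -0.0], [-0.0, 0.0, -1.0]]
contact_force: [0.2, 0.6, 2.6]
finger_gap: 0.0516
grasp_force: 10.0
```

Emit:
move_arm:
  commands:
    - [-1, [0, 0, 0.03], 0]
    - [-1, [0, 0, 0.07], 0]
    - [-1, [0.03, -0.012, 0.1], 0]
    - [-1, [0.07, -0.028, 0.1], 0]
    - [-1, [0.11, -0.044, 0.1], 0]
    - [-1, [0.1388, -0.0555, 0.1], 0]
    - [-1, [0.1388, -0.0555, 0.1], 0]
    - [-1, [0.1388, -0.0555, 0.07], 0]

```text
time: 22.7
tcp_pos: [0.5759, -0.1955, 0.0762]
tcp_rot: [[0.286, 0.958, 0.005], [0.958, -0.286, -0.002], [-0.0, 0.005, -1.0]]
contact_force: [0.5, -0.2, -1.0]
finger_gap: 0.051
grasp_force: 10.0
```

```bash
python3 - <<'E'
from h import *
np.set_printoptions(precision=4,suppress=True)
s=get_state();print(s['time'],s['tcp_pos'],s['finger_gap'],s['contact_force']);im,d=cams.read_camera("wrist");cv2.imwrite("pics/w6.png",im[:,:,::-1])
C=cam("wrist",s);print(w2p(C,s['tcp_pos']+[0,0,.004]),w2p(C,(.5743,-.195,.02)))
E
```

```text
22.7 [ 0.5759 -0.1955  0.0762] 0.051020537932547426 [ 0.4849 -0.1728 -1.0166]
[318.559  295.6159] [314.9546 258.243 ]
```

View pics/w6.png

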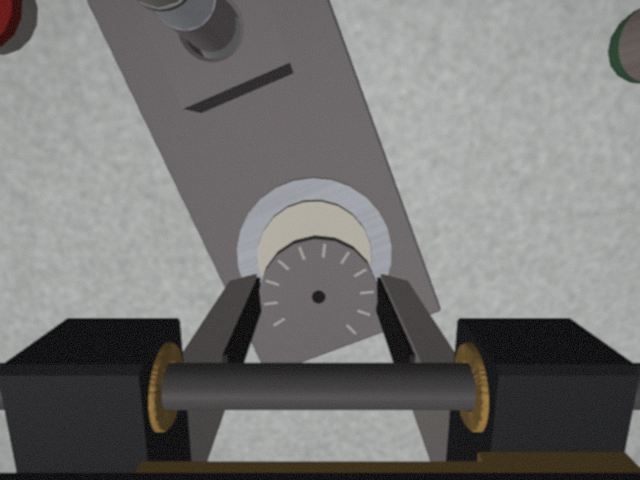

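The narrow disc is held flat with its hole at (318,296), which matches the prediction. The wide disc is centred at column 315, also as predicted.

Emit:
move_arm:
  commands:
    - [-1, [0, 0, -0.025], 0]
    - [-1, [0, 0, -0.042], 0]
    - [-1, [0, 0, -0.046], 0]
    - [-1, [0, 0, -0.046], 0]
    - [-1, [0, 0, -0.046], 0]

```text
time: 23.25
tcp_pos: [0.5745, -0.195, 0.0291]
tcp_rot: [[0.286, 0.958, 0.001], [0.958, -0.286, -0.0], [-0.0, 0.001, -1.0]]
contact_force: [-0.3, 0.0, 0.1]
finger_gap: 0.0512
grasp_force: 10.0
```

Emit:
move_arm:
  commands:
    - [-1, [0, 0, -0.003], 0]
    - [-1, [0, 0, -0.0045], 0]
    - [-1, [0, 0, -0.005], 0]
    - [-1, [0, 0, -0.005], 0]

```text
time: 23.65
tcp_pos: [0.5744, -0.195, 0.0237]
tcp_rot: [[0.286, 0.958, 0.001], [0.958, -0.286, -0.0], [-0.0, 0.001, -1.0]]
contact_force: [-2.4, 1.6, 6.4]
finger_gap: 0.0514
grasp_force: 10.0
```

Emit:
move_arm:
  commands:
    - [1, [0, 0, 0], 0]
    - [1, [0, 0, 0], 0]
    - [1, [0, 0, 0], 0]
    - [1, [0, 0, 0.03], 0]
    - [1, [0, 0, 0.07], 0]
    - [1, [-0.03, 0, 0.12], 0]
    - [1, [-0.05, 0.005, 0.16], 0]
    - [1, [-0.07, 0.025, 0.2], 0]

```text
time: 24.45
tcp_pos: [0.5039, -0.1713, 0.223]
tcp_rot: [[0.287, 0.958, 0.0], [0.958, -0.287, -0.0], [-0.0, 0.0, -1.0]]
contact_force: [0.2, -0.6, 0.3]
finger_gap: 0.0938
grasp_force: 0.0
```

Emit:
move_arm:
  commands:
    - [1, [0, 0, 0.04], 0]
    - [1, [0, 0, 0.05], 0]
    - [1, [0, 0, 0.05], 0]
    - [1, [0, 0, 0.05], 0]

```text
time: 24.85
tcp_pos: [0.5048, -0.1707, 0.2696]
tcp_rot: [[0.286, 0.958, -0.002], [0.958, -0.286, 0.001], [0.0, -0.002, -1.0]]
contact_force: [-0.2, 1.1, -1.5]
finger_gap: 0.0939
grasp_force: 0.0
```

```bash
python3 - <<'E'
from h import *
np.set_printoptions(precision=4,suppress=True)
s=get_state();print(s['time'],s['tcp_pos'],s['finger_gap'],s['contact_force']);im,d=cams.read_camera("wrist")
a,_=cams.read_camera("scene")
o=np.zeros((480,800,3),np.uint8);o[:,:400]=cv2.resize(im[0:300,200:500],(400,480));o[:,400:]=cv2.resize(a[130:350,120:450],(400,480));cv2.imwrite("pics/w7.png",o[:,:,::-1])
E
```

```text
24.85 [ 0.5048 -0.1707  0.2696] 0.09393241444439229 [-0.2193  1.1216 -1.5068]
```

View pics/w7.png

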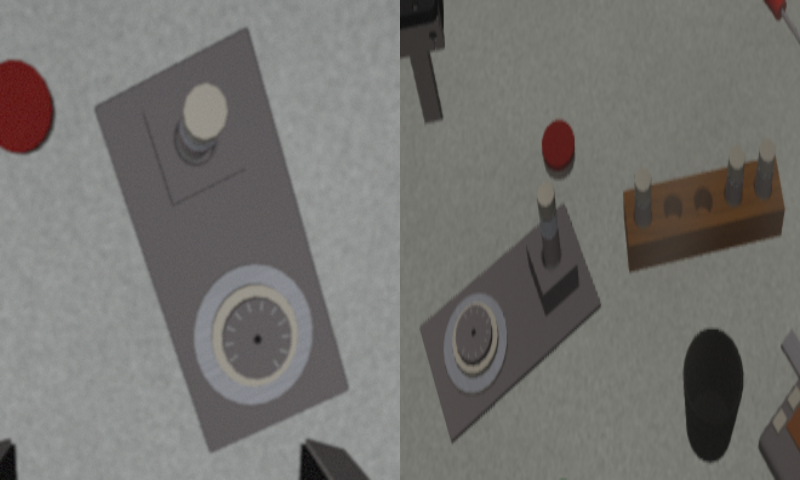

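The discs are stacked concentrically and flat on the plate (left half, 257,338). The tall tube is seated in the carrier, the three short tubes are in the rack, and the bystanders are untouched.

```bash
python3 -c "
from rig import hand_in
print(hand_in())"
```

```text
the job is handed in; nothing more can be done
None
```

The kit carrier is made up and handed in at about 25 s: the short tube is in rack hole 4, the tall tube is seated in the carrier, and the wide and then the narrow disc lie centred on the plate, to within about 1 mm by the wrist camera for the wide one.

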